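Fit the lever to a pipe valve's splined stem and shut the valve

TASK

Take the red-handled lever from the bench, turn it until its splined hub matches the valve's stem, and slide it down fully home, feeling for the match without forcing it: until it is home, never press the lever against the valve harder than 30 N. Then turn the lever clockwise (seen from above) to the valve's shut stop, so that it lies square across the pipe and still fully down, and let go of it; leave the other things on the bench where they are.

Things in the scene. Friction and masses are not known exactly. Their poses are not given: they have to be found in the camera images.
- lever_hub (a point): Centre of the loose lever's hub, a dark steel block 40 x 40 mm, 30 mm high, lying flat on the bench; the point is half-way up (15 mm over the underside) on the axis of the upright bore. x runs from hub to handle, z up. The two side faces (+y and -y) are flat, 40 mm apart, good to grip. The lever weighs 0.3 to 0.45 kg, mostly in the hub.
- lever_bore (a point): Centre of the bore at the hub's underside, axes as lever_hub. The bore runs right through: 19 mm across, with four slots at 90 degrees that reach 15 mm from its axis: 8 mm wide towards -x, +y and -y, and a single wide one, 15 mm, towards the handle (+x).
- lever_end (a point): Tip of the lever's red handle, 155 mm from lever_hub along the lever's x, at the same height. The arm is 16 mm wide and 8 mm thick, the red sleeve (from 77 to 155 mm) 24 mm wide and 14 mm thick; both are centred 22 mm above the hub's underside.
- valve_seat (a point): Centre of the round seat on the fixed brass valve's neck, 115 mm above the bench, on the upright stem axis; fully home, the hub's underside rests here (lever_hub 15 mm above). x runs along the dark pipe (0.40 m long, on blue stands), z up; the frame does not turn with the stem. The neck is 32 mm across for 18 mm below the seat, then 42 mm for 17 mm.
- stem_teeth (a point): Top of the stem's teeth on its axis, 16 mm above valve_seat (axes as there). Four teeth at 90 degrees reach 13.5 mm from the axis: three 6 mm wide, one 13 mm, their tops slightly bevelled. The hub goes on only with the wide tooth in the wide slot (lever pointing as the wide tooth does), to within about 5 degrees; otherwise its underside rests up here.
- stem_nose (a point): Top of the stem, 24 mm above valve_seat (axes as there, not turning). Above the teeth is a plain round pilot nose, 17.2 mm across and 8 mm high, its upper 4 mm tapered to 12 mm: it centres the bore. The stem turns with about 0.25 N m, stays where left, and has hard stops at shut and at fully open, 90 degrees anticlockwise of shut (seen from above).
- shut_mark (a point): Empty point where the handle's tip (lever_end) is when the lever is home and shut: 155 mm from the stem axis along valve_seat's -y, 15 mm above the seat. The splines leave about 5 degrees of play. The stem's angle is not reported: at the start its wide tooth points 0.32 to 1.45 rad anticlockwise, seen from above, of this shut direction.
- coupling: Bystander: steel pipe coupling, an upright ring 60 mm across, 50 mm high; origin at the centre of its underside.
- nipple: Bystander: brass pipe piece, an upright tube 34 mm across, 80 mm high; origin at the centre of its underside.
- tape: Bystander: orange tape measure, 70 x 40 x 62 mm high; origin at the centre of its underside.
- wrench: Bystander: steel wrench 220 mm long lying on the bench along its x.
- oilcan: Bystander: yellow bottle, 66 mm across, 150 mm high; origin at the centre of its underside.
- square: Bystander: carpenter's square lying flat, wooden stock 110 x 20 x 16 mm along its x and steel blade 180 mm along its y; origin at the corner of the two, under the stock.
- gasket: Bystander: flat black rubber ring 90 mm across, 4 mm thick, lying on the bench; origin at its centre.
Not all that is in view belongs to the job. Of the things shaped like the part that bears lever_hub, the dark steel one is meant.

How it is judged:
By the outcome, as a careful person would: the job done as asked, in the order asked, and still so for the second after the job is handed in, with the robot touching nothing.
It also fails if it takes over 70 s, if anything falls off the work surface, if the arm or the gripper's body presses on something with over 40 N, if the wrist force passes 120 N, or if a joint passes its speed limit or range.

ROBOT

A 6-joint arm with a two-finger parallel gripper is mounted at the origin on the work surface. World frame = base frame: x ahead of the robot, y to its left, z up, the work surface at z = 0. Lengths are in m, angles in rad, forces in N, time in s.
With the tool pointing down it reaches from about 0.35 to 0.975 m from the base axis. Payload 4.9 kg.
Tool frame: the origin (TCP) lies midway between the tips of the shut fingers; the grasp point (between the pads) lies 19 mm behind it; x points along the fingers, z is the direction in which the jaws open and shut, and the axes are right-handed (so a half turn about x gives the same grasp; the last joint's range is limited). The gripper opens to 85 mm and grips with 20 to 120 N. Pads are 22 mm wide; open, the fingers measure 114 mm over their backs; the gripper's body (76 mm by 85 mm) begins 54 mm behind the grasp point. The pads swing forward as they close: fully open they stand 13 mm farther back than shut.
Start: joints at [-1.454, 0.053, 1.613, -0, 1.476, -0.119], TCP at [0.146, -0.608, 0.231] pointing down, gripper open.
Joint ranges: [-3.01, 3.01], [-1.01, 2.22], [0.06, 2.58], [-1.02, 4.17], [0.09, 2.62], [-3.14, 3.14]. Speed limits (rad/s): [2.57, 2.57, 3.14, 3.14, 3.14, 3.14].

INTERFACE

Orientations are given as a unit quaternion [w, x, y, z].
In Python, from plant import state, cams, workorder, nets gives the robot as it stands.
- The arm moves only by the tool play_rows, never from a script. Its argument "motion" is a list of rows, each a list of 3 entries, a list of its own where there are three numbers: the closure, from -1 (fully open) to 1 (shut), then the shift along the world's x, y, z in m, then the turn about the world's z in rad. A call has 1 to 5 rows; each row is the pose to reach, as a shift and turn from the pose commanded when the call began; what a row does not reach only later rows make up. A row lasts 1/10 s, in which the tool goes at most 50 mm and 8.59 degrees, less where a joint would pass 70% of its speed; a pose out of reach is approached as far as the arm can. A call with a gripper value outside its range is refused whole. The fingers move at their own pace and stop on an object; the grip force is fixed at half the most. Time passes only in rows, so rows that repeat a pose let the fingers close. It gives the time, the measured TCP pose, the force and the opening at its end, in the units of the state.
- state(): the state, without advancing time (a new reading comes with each control period).
- cams.grab_frame(name): name is "side" or "top" or "wrist"; returns (picture, depth): 384x512x3 uint8, red, green, blue; 384x512 float32, m along the optical axis (not along the pixel's ray), 0 where there is no reading.
- cams.camera_info(name): a dict with "K" (3x3 intrinsics, pixels), "rvec" (rotation vector, rad) and "tvec" (3), from world to camera coordinates, as OpenCV has them. Camera axes: x right, y down, z forward; pixel columns grow to the right and rows downward; lengths in m; the calibration is good to about 2 mm. A picture is of the moment at which its call begins: read the wrist's pose just before it. camera_info takes no time and is no camera call; for the wrist camera it gives the pose at the moment of the call.
- workorder.job_done(): hands the job in, once; it reports no verdict.
Trained networks look in the newest picture that a camera, given by its name, has taken for a name from the list of things; names that differ only in an ending like _2 or _b are one class to them, and where a whole thing is asked for, a point or a joint stands for the part that bears it (a point fixed in the world has none). Each returns a list of dicts, best first, with "score" (0 to 1); they miss things now and then, are a little off and sometimes report something else, mostly with a low value. They report only what shows in the picture. A call takes as long as a camera call. They do not tell look-alikes from the thing itself.
- nets.recognise(camera, target): "at" ([x, y, z] in m, in world coordinates, good to about 4 mm: the middle of the surface that is visible of it).
- nets.landmark_of(camera, target): "at" ([x, y, z] in m, in world coordinates, good to about 4 mm: a listed point, or the origin of a listed thing).
The state is a dict: "time": time; "joint_pos": joint angles; "joint_vel": joint speeds; "joint_efforts": joint torques, N m; "tool_pos": TCP position; "tool_rot": TCP orientation; "contact_force": force on the tool from outside, world axes, zero at the start; "ft_torque": the same for the moment, N m; "gripper_width": opening from 0.0 (shut) to 1.0 (fully open).
Only numpy, scipy, OpenCV 4.12 (cv2) and the standard library are available. Lean on these libraries where they do the work, as an engineer would, in place of code of your own. Each camera call takes 0.05 s, during which the arm holds its last target.

## Working session

There is one attempt and no reset: what is moved stays moved. The work goes in short steps, Python scripts to look and compute and a tool call to move; the robot and the scene stay as the last step left them, time stands still between calls to the robot, and variables do not carry over. Pictures are saved under pics/ and viewed, and the job is handed in when it is done.

Besides the shell and the picture viewer there is one more tool, called as a command line: name --argument value ..., lists and objects as JSON in quotes. play_rows: Moves the arm, as the interface text tells. Its arguments: {"type":"object","properties":{"motion":{"type":"array","items":{"type":"array"}}},"required":["motion"]}

```bash
ls; mkdir -p pics; cat > h.py <<'E'
import numpy as np, cv2
from plant import state, cams, workorder, nets
def grab(n,fn=None):
    p,d=cams.grab_frame(n)
    if fn: cv2.imwrite('pics/'+fn,p[:,:,::-1])
    return p,d
def cam(n):
    c=cams.camera_info(n); R=cv2.Rodrigues(np.array(c['rvec'],float))[0]
    return np.array(c['K'],float),R,np.array(c['tvec'],float).ravel()
def world(n,u,v,z,c=None):
    K,R,t=c or cam(n); r=np.linalg.solve(K,np.array([u,v,1.])); return R.T@(r*z-t)
def proj(n,P,c=None):
    K,R,t=c or cam(n); q=K@(R@np.array(P,float)+t); return q[:2]/q[2]
E
python3 - <<'E'
from h import *
s=state(); print({k:np.round(v,3) for k,v in s.items()})
for n in ('side','top','wrist'):
    grab(n,n+'0.png')
    K,R,t=cam(n);print(n,K[0,0],(-R.T@t).round(3))
    for o in ('lever_hub','lever_bore','lever_end','valve_seat','stem_nose','stem_teeth','shut_mark'):
        print(o,[(np.round(r['at'],3).tolist(),round(r['score'],2),proj(n,r['at']).round().tolist()) for r in nets.landmark_of(n,o)[:3]])
print(state()['time'])
E
```

```text
pics
{'time': np.float64(0.0), 'joint_pos': array([-1.454,  0.053,  1.614, -0.   ,  1.476, -0.119]), 'joint_vel': array([ 0.001,  0.002, -0.003, -0.   , -0.001,  0.   ]), 'joint_efforts': array([ 1.0000e-03, -3.9368e+01, -3.7018e+01,  0.0000e+00,  7.0000e-03,
       -0.0000e+00]), 'tool_pos': array([ 0.146, -0.607,  0.23 ]), 'tool_rot': array([ 0.555,  0.438,  0.556, -0.437]), 'contact_force': array([-0.457,  0.537,  0.676]), 'ft_torque': array([ 0.012,  0.044, -0.028]), 'gripper_width': np.float64(1.0)}
side 371.6747012785358 [0.21  0.913 0.866]
lever_hub [([0.503, -0.202, 0.015], 0.7, [259.0, 189.0]), ([0.393, -0.283, 0.016], 0.61, [292.0, 182.0])]
lever_bore [([0.392, -0.287, 0.005], 0.68, [292.0, 184.0]), ([0.506, -0.203, 0.0], 0.53, [259.0, 192.0]), ([0.504, -0.2, 0.012], 0.19, [259.0, 190.0])]
lever_end [([0.261, -0.208, 0.015], 0.8, [322.0, 200.0]), ([0.297, -0.379, 0.016], 0.55, [319.0, 173.0]), ([0.657, -0.241, 0.015], 0.49, [225.0, 177.0])]
valve_seat [([0.601, 0.129, 0.115], 0.91, [200.0, 218.0])]
stem_nose [([0.605, 0.133, 0.139], 0.91, [198.0, 213.0]), ([0.614, 0.346, -0
[... 377 characters left out ...]
-0.007], 0.58, [320.0, 208.0])]
lever_end [([0.262, -0.206, 0.016], 0.95, [300.0, 249.0]), ([0.654, -0.238, 0.009], 0.86, [305.0, 131.0]), ([0.302, -0.38, 0.014], 0.81, [352.0, 236.0])]
valve_seat [([0.602, 0.13, 0.11], 0.6, [190.0, 145.0]), ([0.757, -0.054, 0.0], 0.6, [249.0, 103.0]), ([0.506, 0.352, 0.002], 0.51, [131.0, 181.0])]
stem_nose [([0.599, 0.128, 0.136], 0.82, [189.0, 145.0])]
stem_teeth [([0.598, 0.129, 0.132], 0.59, [190.0, 146.0])]
shut_mark []
wrist 340.55692634314187 [ 0.217 -0.592  0.374]
lever_hub [([0.197, -0.498, 0.015], 0.95, [155.0, 85.0])]
lever_bore [([0.201, -0.502, -0.006], 0.79, [165.0, 83.0])]
lever_end []
valve_seat []
stem_nose []
stem_teeth []
shut_mark []
1.2
```

View pics/top0.png

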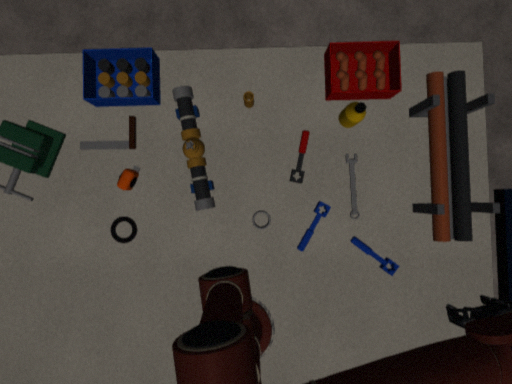

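View pics/side0.png

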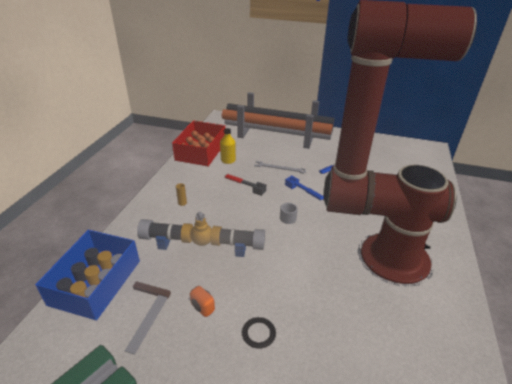

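View pics/wrist0.png

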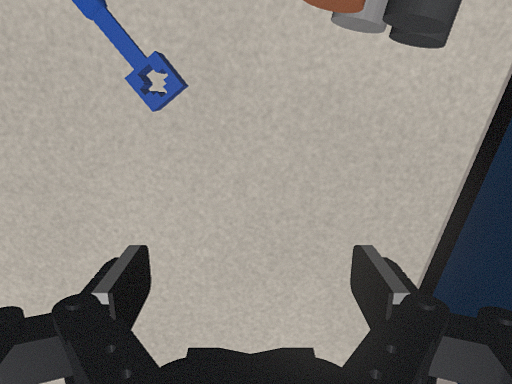

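```bash
python3 - <<'E'
import cv2
a=cv2.imread('pics/top0.png')
c1=cv2.resize(a[110:290,240:420],None,fx=4,fy=4,interpolation=cv2.INTER_CUBIC)[:600]
cv2.imwrite('pics/topcrop0.png',cv2.resize(a[120:280,270:420],None,fx=3.7,fy=3.7,interpolation=cv2.INTER_CUBIC))
c2=cv2.resize(a[110:190,140:240],None,fx=7,fy=7,interpolation=cv2.INTER_CUBIC)
cv2.imwrite('pics/topcrop1.png',c2)
E
```

```text
(no output)
```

View pics/topcrop0.png

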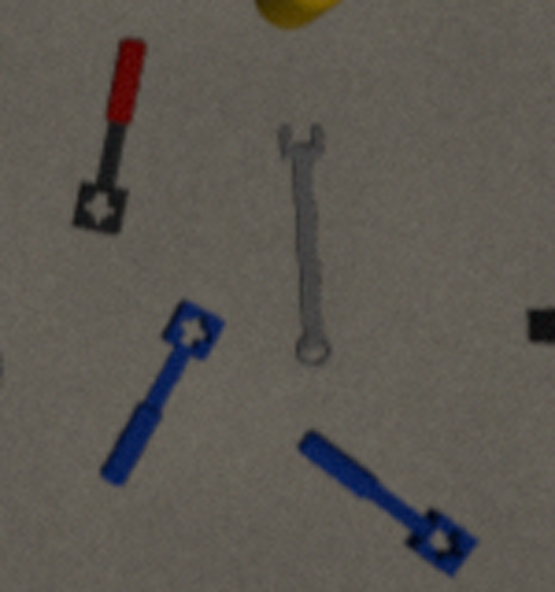

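View pics/topcrop1.png

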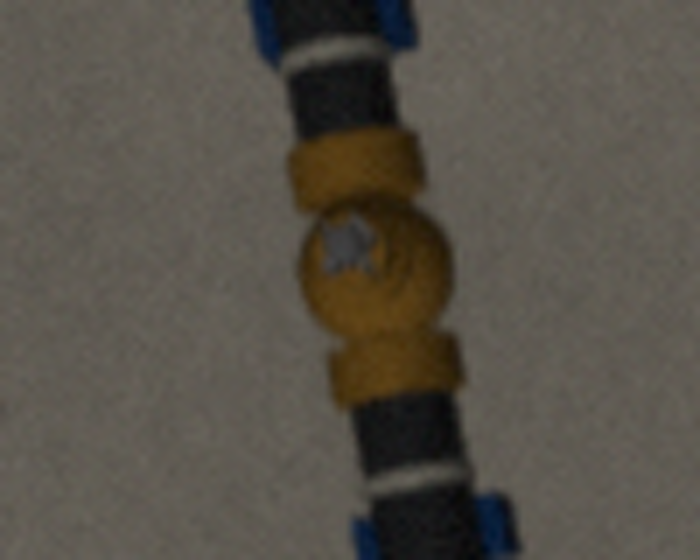

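```bash
python3 - <<'E'
from h import *
from scipy.spatial.transform import Rotation as Ro
s=state();q=s['tool_rot'];R=Ro.from_quat(np.r_[q[1:],q[0]]).as_matrix();print(R.round(3))
K,Rc,t=cam('wrist');print('cam axes in world\n',Rc.T.round(3),K.round(1))
print('cam offset in tool',(R.T@(-Rc.T@t-s['tool_pos'])).round(4))
E
```

```text
[[ 0.     0.972  0.234]
 [ 0.     0.234 -0.972]
 [-1.     0.    -0.   ]]
cam axes in world
 [[ 0.234 -0.933 -0.273]
 [-0.972 -0.225 -0.066]
 [-0.     0.281 -0.96 ]] [[340.6   0.  250.2]
 [  0.  340.6 188.3]
 [  0.    0.    1. ]]
cam offset in tool [-0.1426  0.0722  0.0012]
```

play_rows --motion '[[-1, [0.4, 0.68, 0.06], 0], [-1, [0.4, 0.68, 0.06], 0], [-1, [0.4, 0.68, 0.06], 0], [-1, [0.4, 0.68, 0.06], 0], [-1, [0.4, 0.68, 0.06], 0]]'

```text
time: 1.7
tool_pos: [0.273, -0.3911, 0.2505]
tool_rot: [0.555, 0.438, 0.555, -0.438]
contact_force: [0.8, 0.3, 0.7]
gripper_width: 0.999
```

play_rows --motion '[[-1, [0.3, 0.52, 0.04], 0], [-1, [0.3, 0.52, 0.04], 0], [-1, [0.3, 0.52, 0.04], 0], [-1, [0.3, 0.52, 0.04], 0], [-1, [0.3, 0.52, 0.04], 0]]'

```text
time: 2.2
tool_pos: [0.3977, -0.1749, 0.2674]
tool_rot: [0.556, 0.438, 0.555, -0.438]
contact_force: [0.4, -0.4, -0.6]
gripper_width: 1.003
```

play_rows --motion '[[-1, [0.19, 0.29, 0.02], 0], [-1, [0.19, 0.29, 0.02], 0], [-1, [0.19, 0.29, 0.02], 0], [-1, [0.19, 0.29, 0.02], 0], [-1, [0.19, 0.29, 0.02], 0]]'

```text
time: 2.7
tool_pos: [0.5347, 0.0341, 0.2817]
tool_rot: [0.556, 0.438, 0.555, -0.437]
contact_force: [0.1, -2.3, -0.5]
gripper_width: 0.998
```

```bash
python3 - <<'E'
from h import *
print(state()['tool_pos'])
grab('wrist','w1.png')
for o in ('valve_seat','stem_nose','stem_teeth','shut_mark','lever_hub','lever_end'):
        print(o,[(np.round(r['at'],3).tolist(),round(r['score'],2),proj('wrist',r['at']).round().tolist()) for r in nets.landmark_of('wrist',o)[:3]])
E
```

```text
[0.53467698 0.03414248 0.28170708]
valve_seat [([0.6, 0.136, 0.117], 0.91, [154.0, 72.0])]
stem_nose [([0.601, 0.131, 0.14], 0.6, [149.0, 68.0])]
stem_teeth [([0.601, 0.13, 0.126], 0.89, [154.0, 68.0])]
shut_mark []
lever_hub [([0.508, -0.201, 0.011], 0.89, [420.0, 211.0]), ([0.399, -0.287, 0.01], 0.64, [449.0, 296.0])]
lever_end [([0.655, -0.238, 0.015], 0.6, [498.0, 103.0])]
```

View pics/w1.png

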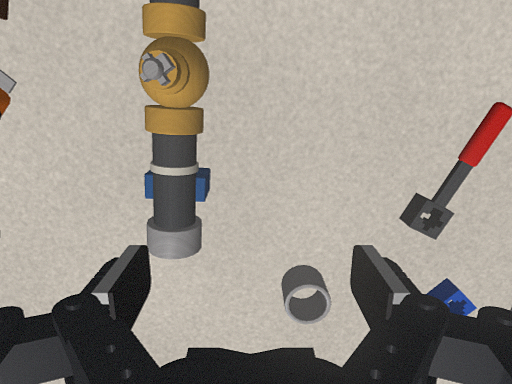

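play_rows --motion '[[-1, [0.03, 0.1, 0.0], 0], [-1, [0.03, 0.1, 0.0], 0], [-1, [0.03, 0.1, 0.0], 0], [-1, [0.03, 0.1, 0.0], 0]]'

```text
time: 3.45
tool_pos: [0.5637, 0.1317, 0.2812]
tool_rot: [0.555, 0.437, 0.555, -0.438]
contact_force: [-0.8, -0.4, -0.9]
gripper_width: 1.001
```

```bash
python3 - <<'E'
from h import *
print(state()['tool_pos'])
p,d=grab('wrist','w2.png'); np.save('w2d.npy',d)
c=cam('wrist')
np.savez('w2c.npz',K=c[0],R=c[1],t=c[2])
for o in ('valve_seat','stem_nose','stem_teeth'):
        print(o,[(np.round(r['at'],3).tolist(),round(r['score'],2),proj('wrist',r['at']).round().tolist()) for r in nets.landmark_of('wrist',o)[:1]])
u,v=proj('wrist',[0.601,0.131,0.13]).astype(int); print(u,v)
x0=max(u-50,0);y0=max(v-50,0)
cv2.imwrite('pics/w2c.png',cv2.resize(p[y0:y0+100,x0:x0+100,::-1],None,fx=6,fy=6,interpolation=cv2.INTER_CUBIC)); print(x0,y0)
# pointcloud of teeth: heights band .120-.135
vv,uu=np.mgrid[y0:y0+100,x0:x0+100]; 
P=np.array([world('wrist',a,b,d[b,a],c) for a,b in zip(uu.ravel(),vv.ravel())])
m=(P[:,2]>.1245)&(P[:,2]<.1345);Q=P[m];print(len(Q),Q.mean(0))
n=(P[:,2]>.137)&(P[:,2]<.142);print('nose',n.sum(),P[n].mean(0))
ax=P[n].mean(0)[:2]
r=np.hypot(*(Q[:,:2]-ax).T);a=np.degrees(np.arctan2(*(Q[:,:2]-ax).T[::-1]))
k=(r>.0105)&(r<.016);print(np.c_[np.histogram(a[k],bins=np.arange(-180,181,6))[0],np.arange(-180,180,6)].tolist())
E
```

```text
[0.56366765 0.13170826 0.28121134]
valve_seat [([0.601, 0.132, 0.118], 0.86, [257.0, 130.0])]
stem_nose [([0.601, 0.131, 0.143], 0.59, [259.0, 134.0])]
stem_teeth [([0.605, 0.129, 0.125], 0.79, [261.0, 128.0])]
258 132
208 82
241 [0.60528755 0.12813951 0.1305963 ]
nose 235 [0.60225855 0.12941504 0.13880955]
[[0, -180], [0, -174], [0, -168], [0, -162], [0, -156], [3, -150], [4, -144], [5, -138], [6, -132], [5, -126], [1, -120], [0, -114], [0, -108], [0, -102], [0, -96], [0, -90], [0, -84], [3, -78], [6, -72], [7, -66], [6, -60], [5, -54], [5, -48], [6, -42], [5, -36], [4, -30], [7, -24], [7, -18], [3, -12], [0, -6], [0, 0], [0, 6], [0, 12], [0, 18], [0, 24], [4, 30], [6, 36], [5, 42], [7, 48], [5, 54], [1, 60], [0, 66], [0, 72], [0, 78], [0, 84], [0, 90], [0, 96], [0, 102], [0, 108], [0, 114], [5, 120], [5, 126], [4, 132], [5, 138], [4, 144], [2, 150], [0, 156], [0, 162], [0, 168], [0, 174]]
```

View pics/w2.png

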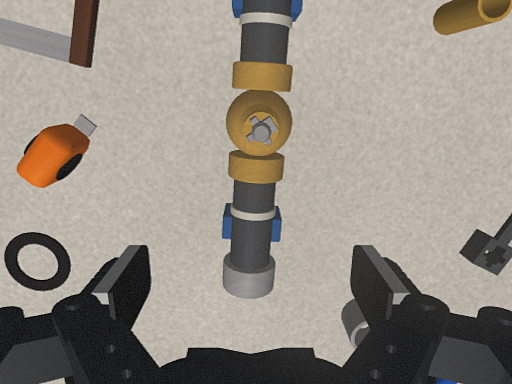

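View pics/w2c.png

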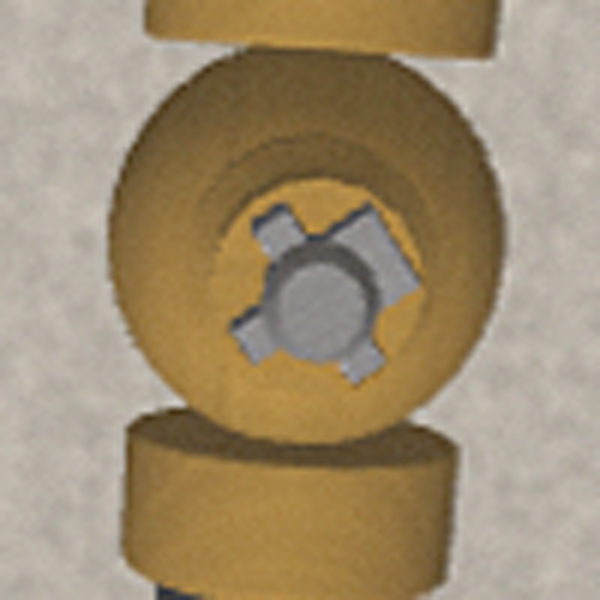

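```bash
python3 - <<'E'
from h import *
z=np.load('w2c.npz');c=(z['K'],z['R'],z['t']);d=np.load('w2d.npy')
vv,uu=np.mgrid[0:384,0:512]
K,R,t=c
rays=np.linalg.inv(K)@np.stack([uu.ravel(),vv.ravel(),np.ones(uu.size)])
P=(R.T@(rays*d.ravel()-t[:,None])).T
n=(P[:,2]>.1378)&(P[:,2]<.143)&(np.hypot(P[:,0]-.602,P[:,1]-.13)<.012);print('nose',n.sum(),P[n].mean(0).round(4),np.median(P[n],0))
im=cv2.imread('pics/w2.png')
# pipe: points near valve, dark, height .03-.12
hsv=cv2.cvtColor(im,cv2.COLOR_BGR2HSV).reshape(-1,3)
rel=P[:,:2]-[.602,.13]
m=(P[:,2]>.04)&(P[:,2]<.11)&(np.abs(rel[:,1]-.19*rel[:,0])<.03)&(np.abs(rel[:,0])>.05)&(vv.ravel()<300)&(hsv[:,1]<60)
print(m.sum())
# per-bin midpoint across
e=np.array([.982,.189]);f=np.array([-.189,.982])
s=rel@e;w=rel@f;rows=[]
for a in np.arange(-.16,.16,.008):
    k=m&(s>=a)&(s<a+.008)
    if k.sum()>40: rows.append((a+.004,(w[k].min()+w[k].max())/2,w[k].max()-w[k].min(),P[k,2].max()))
rows=np.array(rows);print(rows.round(4))
g=rows[rows[:,2]<.06]
pf=np.polyfit(g[:,0],g[:,1],1);print(pf,np.arctan2(.189,.982)+np.arctan(pf[0]))
E
```

```text
nose 193 [0.6023 0.1295 0.1391] [0.60229612 0.12942484 0.13910515]
7962
[[-0.156   0.0023  0.047   0.0751]
 [-0.148   0.0016  0.0464  0.0753]
 [-0.14    0.0011  0.0479  0.0759]
 [-0.132   0.0023  0.0459  0.0756]
 [-0.124   0.0021  0.0445  0.0751]
 [-0.116   0.0019  0.0455  0.0752]
 [-0.108   0.0014  0.0501  0.0758]
 [-0.1     0.0007  0.0508  0.0779]
 [-0.092   0.001   0.0515  0.0779]
 [-0.084   0.0011  0.0471  0.0756]
 [-0.076   0.0003  0.0464  0.0754]
 [-0.068   0.0007  0.0463  0.0758]
 [-0.06   -0.0033  0.0518  0.0756]
 [ 0.06   -0.0017  0.047   0.0757]
 [ 0.068  -0.0017  0.0476  0.0762]
 [ 0.076  -0.0019  0.0467  0.0757]
 [ 0.084  -0.0019  0.0473  0.0759]
 [ 0.092  -0.0026  0.0519  0.0779]
 [ 0.1    -0.0026  0.0516  0.079 ]
 [ 0.108  -0.0023  0.046   0.0763]
 [ 0.116  -0.0019  0.0456  0.0757]]
[-0.01668249 -0.00071967] 0.17345842350971194
```

play_rows --motion '[[-1, [-0.06, -0.334, -0.06], 2.66], [-1, [-0.06, -0.334, -0.06], 2.66], [-1, [-0.06, -0.334, -0.06], 2.66], [-1, [-0.06, -0.334, -0.06], 2.66], [-1, [-0.06, -0.334, -0.06], 2.66]]'

```text
time: 4.15
tool_pos: [0.5233, -0.0931, 0.2414]
tool_rot: [0.671, 0.224, 0.67, -0.224]
contact_force: [0.1, -1.0, -0.5]
gripper_width: 0.997
```

play_rows --motion '[[-1, [-0.018, -0.109, -0.05], 1.97], [-1, [-0.018, -0.109, -0.05], 1.97], [-1, [-0.018, -0.109, -0.05], 1.97], [-1, [-0.018, -0.109, -0.05], 1.97], [-1, [-0.018, -0.109, -0.05], 1.97]]'

```text
time: 4.65
tool_pos: [0.505, -0.2013, 0.1907]
tool_rot: [0.706, -0.03, 0.707, 0.031]
contact_force: [-0.2, 0.1, 0.6]
gripper_width: 0.997
```

play_rows --motion '[[-1, [0, 0, 0], 1.23], [-1, [0, 0, 0], 1.23], [-1, [0, 0, 0], 1.23], [-1, [0, 0, 0], 1.23], [-1, [0, 0, 0], 1.23]]'

```text
time: 5.15
tool_pos: [0.5057, -0.2004, 0.1916]
tool_rot: [0.646, -0.288, 0.646, 0.288]
contact_force: [-0.3, -0.2, -0.3]
gripper_width: 1.0
```

```bash
cat >> h.py <<'E'
def heading():
    from scipy.spatial.transform import Rotation as Ro
    q=state()['tool_rot'];R=Ro.from_quat(np.r_[q[1:],q[0]]).as_matrix();return np.arctan2(R[1,1],R[0,1])
def cloud(d,c):
    K,R,t=c;vv,uu=np.mgrid[0:384,0:512]
    rays=np.linalg.inv(K)@np.stack([uu.ravel(),vv.ravel(),np.ones(uu.size)])
    return (R.T@(rays*d.ravel()-t[:,None])).T
E
python3 - <<'E'
from h import *
print(state()['tool_pos'],heading(),state()['joint_pos'])
E
```

```text
[ 0.50566627 -0.2004161   0.19159929] 2.409781907142769 [-5.14099055e-01 -1.13923086e-01  1.84283011e+00 -1.73404215e-04
  1.41231278e+00 -1.35305728e+00]
```

play_rows --motion '[[-1, [0, 0, 0], 0.49], [-1, [0, 0, 0], 0.49], [-1, [0, 0, 0], 0.49], [-1, [0, 0, 0], 0.49]]'

```text
time: 5.55
tool_pos: [0.5056, -0.2004, 0.1916]
tool_rot: [0.557, -0.435, 0.557, 0.435]
contact_force: [0.3, -0.4, -0.3]
gripper_width: 1.001
```

```bash
python3 - <<'E'
from h import *
print(state()['tool_pos'],heading())
p,d=grab('wrist','w3.png');c=cam('wrist')
for o in ('lever_hub','lever_end'):
        print(o,[(np.round(r['at'],3).tolist(),round(r['score'],2),proj('wrist',r['at']).round().tolist()) for r in nets.landmark_of('wrist',o)[:2]])
P=cloud(d,c);im=p.reshape(-1,3).astype(int)
hub=np.array([.506,-.202])
m=(P[:,2]>.024)&(P[:,2]<.037)&(np.hypot(*(P[:,:2]-hub).T)<.032)&(im.max(1)-im.min(1)<40)
ext=(P[:,2]>.014)&(P[:,2]<.035)&(np.hypot(*(P[:,:2]-[.58,-.221]).T)<.1)
red=(P[:,2]>.014)&(im[:,0]>1.8*im[:,1])&(im[:,0]>60)&(np.hypot(*(P[:,:2]-hub).T)<.18)
print('hub top z',np.median(P[m,2]),m.sum(),'red z',np.median(P[red,2]),red.sum())
r=cv2.minAreaRect(P[m][:,:2].astype(np.float32)*1000);print('hub rect',r)
rr=cv2.minAreaRect(P[red][:,:2].astype(np.float32)*1000);print('red rect',rr)
a=np.array(rr[0])-np.array(r[0]);print('yaw',np.arctan2(a[1],a[0]))
E
```

```text
[ 0.50564715 -0.20038391  0.19156896] 2.8970907275102804
lever_hub [([0.508, -0.203, 0.014], 0.66, [249.0, 168.0])]
lever_end [([0.656, -0.239, 0.011], 0.67, [250.0, 303.0])]
hub top z 0.029908298820521588 1502 red z 0.02871471382141517 1429
hub rect ((511.55633544921875, -206.0619354248047), (39.862525939941406, 51.15818405151367), 76.71842956542969)
red rect ((545.6655883789062, -213.88427734375), (22.849700927734375, 224.93345642089844), 77.18201446533203)
yaw -0.22543382178728424
```

View pics/w3.png

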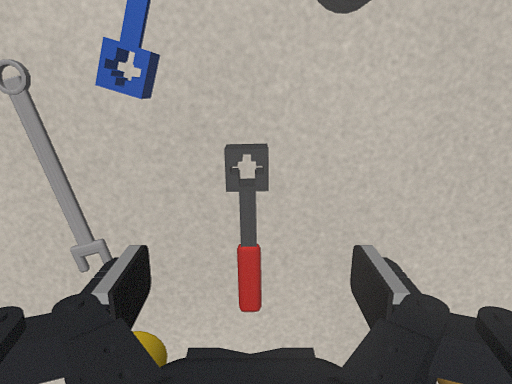

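```bash
python3 - <<'E'
from h import *
p,d=grab('wrist');c=cam('wrist')
P=cloud(d,c)
yaw=-.228
for yaw in (-.22,-.228,-.236):
    e=np.array([np.cos(yaw),np.sin(yaw)]);f=np.array([-e[1],e[0]])
    rel=P[:,:2]-[.507,-.203];s=rel@e;w=rel@f
    top=(P[:,2]>.024)&(P[:,2]<.037)&(np.abs(w)<.03)
    k=top&(s>-.03)&(s<.017)
    b=[np.percentile(s[k],.5),np.percentile(w[k],.5),np.percentile(w[k],99.5)]
    arm=[(w[top&(s>a)&(s<a+.01)].min()+w[top&(s>a)&(s<a+.01)].max())/2 for a in np.arange(.03,.15,.01)]
    sm=b[0]+.02;wm=(b[1]+b[2])/2
    print(yaw,np.round(b,4),'arm mid',np.round(arm,4),'hub',[.507,-.203]+sm*e+wm*f, 'tip',s[top].max())
E
```

```text
-0.22 [-0.0202 -0.0214  0.0184] arm mid [-0.0019 -0.0014 -0.0017 -0.0018 -0.0018 -0.0021 -0.0018 -0.0021 -0.0019
 -0.0022 -0.002  -0.0021] hub [ 0.50647997 -0.20441938] tip 0.1531806496751904
-0.228 [-0.0202 -0.0215  0.0184] arm mid [-0.0017 -0.0011 -0.0012 -0.0013 -0.0012 -0.0014 -0.0011 -0.0013 -0.001
 -0.0012 -0.0009 -0.001 ] hub [ 0.5064185  -0.20444444] tip 0.15313610594864788
-0.236 [-0.0203 -0.0215  0.0184] arm mid [-0.0014 -0.0007 -0.0008 -0.0009 -0.0006 -0.0007 -0.0003 -0.0005 -0.0001
 -0.0002  0.0002  0.0002] hub [ 0.50635626 -0.20443176] tip 0.153081761563595
```

play_rows --motion '[[-1, [0.001, -0.004, -0.1], 0.02], [-1, [0.001, -0.004, -0.1], 0.02], [-1, [0.001, -0.004, -0.15], 0.02], [-1, [0.001, -0.004, -0.18], 0.02], [-1, [0.001, -0.004, -0.188], 0.02]]'

```text
time: 6.25
tool_pos: [0.5039, -0.2018, -0.0012]
tool_rot: [0.552, -0.437, 0.555, 0.443]
contact_force: [-0.4, 0.4, 0.6]
gripper_width: 0.996
```

play_rows --motion '[[-0.5, [0, 0, 0], 0], [0.2, [0, 0, 0], 0], [0.8, [0, 0, 0], 0], [0.8, [0, 0, 0], 0], [0.8, [0, 0, 0], 0]]'

```text
time: 6.75
tool_pos: [0.5097, -0.2047, 0.0064]
tool_rot: [0.554, -0.442, 0.553, 0.439]
contact_force: [-1.6, -0.5, 7.1]
gripper_width: 0.456
```

```bash
python3 - <<'E'
from h import *
s=state();print(s['tool_pos'],heading(),s['contact_force'],s['ft_torque'],s['gripper_width'],s['time'])
p,d=grab('wrist','w4.png')
E
```

```text
[ 0.50967114 -0.20472922  0.00643617] 2.915663328912496 [-1.60115312 -0.47078323  7.10797024] [0.02562085 0.07051317 0.00731868] 0.45570727056324223 6.75
```

View pics/w4.png

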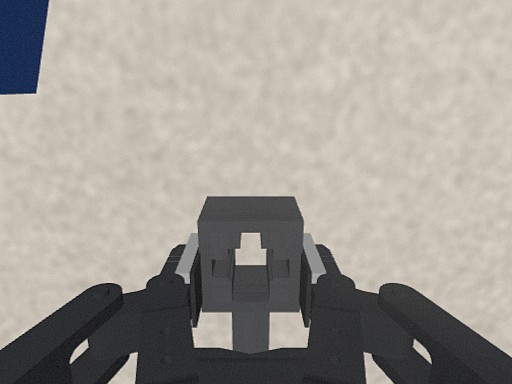

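play_rows --motion '[[0.8, [0, 0, 0], 0], [0.8, [0, 0, 0], 0]]'

```text
time: 7.0
tool_pos: [0.5096, -0.2047, 0.0064]
tool_rot: [0.554, -0.442, 0.553, 0.439]
contact_force: [-1.0, -0.8, 6.2]
gripper_width: 0.456
```

```bash
python3 - <<'E'
from h import *
s=state();print(s['tool_pos'],heading(),s['contact_force'],s['ft_torque'],s['gripper_width'],s['time'])
p,d=grab('wrist');c=cam('wrist');P=cloud(d,c)
yaw=heading()-np.pi;e=np.array([np.cos(yaw),np.sin(yaw)]);f=np.array([-e[1],e[0]])
rel=P[:,:2]-s['tool_pos'][:2];a=rel@e;w=rel@f
top=(P[:,2]>.026)&(P[:,2]<.036)&(np.abs(w)<.019)&(a>-.04)&(a<.0)
print(top.sum(),np.percentile(P[top,2],[5,50,95]),np.percentile(a[top],[.5,1,5]))
E
```

```text
[ 0.50964143 -0.2047184   0.00640712] 2.915658540942487 [-0.98059186 -0.81514029  6.15119717] [-0.00240804  0.08036032  0.0043008 ] 0.45551978992526415 7.0
3839 [0.02790245 0.03002327 0.03106331] [-0.02336977 -0.0233104  -0.02303554]
```

play_rows --motion '[[0.8, [0, 0, 0.02], 0], [0.8, [0, 0, 0.06], 0], [0.8, [0, 0, 0.11], 0], [0.8, [0, 0, 0.16], 0], [0.8, [0, 0, 0.19], 0]]'

```text
time: 7.55
tool_pos: [0.5086, -0.2039, 0.1985]
tool_rot: [0.554, -0.443, 0.552, 0.438]
contact_force: [0.7, -0.4, -3.0]
gripper_width: 0.457
```

play_rows --motion '[[0.8, [0.01, 0.04, 0], -0.1], [0.8, [0.023, 0.08, 0], -0.2], [0.8, [0.037, 0.13, 0], -0.3], [0.8, [0.051, 0.18, 0], -0.4], [0.8, [0.063, 0.22, 0], -0.5]]'

```text
time: 8.05
tool_pos: [0.5701, 0.0189, 0.1933]
tool_rot: [0.645, -0.289, 0.646, 0.289]
contact_force: [0.8, -0.6, -2.4]
gripper_width: 0.455
```

play_rows --motion '[[0.8, [0.014, 0.049, 0], -0.03], [0.8, [0.025, 0.09, 0], -0.05], [0.8, [0.032, 0.112, 0], -0.05], [0.8, [0.032, 0.112, 0], -0.05], [0.8, [0.032, 0.112, 0], -0.05]]'

```text
time: 8.55
tool_pos: [0.6019, 0.1289, 0.1929]
tool_rot: [0.651, -0.274, 0.652, 0.274]
contact_force: [0.6, 0.9, -3.3]
gripper_width: 0.46
```

```bash
cat > look.py <<'E'
from h import *
import sys
s=state();print(s['tool_pos'].round(4),'hd',round(heading(),4),'F',s['contact_force'].round(1),'T',s['ft_torque'].round(2),s['gripper_width'].round(3),s['time'],'j6',s['joint_pos'][5].round(2))
p,d=grab('wrist',sys.argv[1]);c=cam('wrist');P=cloud(d,c)
yaw=heading()-np.pi;e=np.array([np.cos(yaw),np.sin(yaw)]);f=np.array([-e[1],e[0]])
rel=P-s['tool_pos'];a=rel[:,:2]@e;w=rel[:,:2]@f;h=rel[:,2]
top=(h>.017)&(h<.03)&(np.abs(w)<.019)&(a>-.04)&(a<.0)
print('hub edge',top.sum(),np.percentile(h[top],[5,50,95]).round(4),np.percentile(a[top],[.5,1,5]).round(4))
E
python3 look.py w5.png
```

```text
Traceback (most recent call last):
  File "look.py", line 3, in <module>
    s=state();print(s['tool_pos'].round(4),'hd',round(heading(),4),'F',s['contact_force'].round(1),'T',s['ft_torque'].round(2),s['gripper_width'].round(3),s['time'],'j6',s['joint_pos'][5].round(2))
                                                                                                                               ^^^^^^^^^^^^^^^^^^^^^^^^
AttributeError: 'float' object has no attribute 'round'
```

```bash
sed -i "s/s\['gripper_width'\].round(3)/s['gripper_width']/; s/s\['joint_pos'\]\[5\].round(2)/s['joint_pos'][5]/" look.py; sed -i "s/^s=state();/s={k:(np.array(v) if k!='time' else v) for k,v in state().items()};/" look.py
python3 look.py w5.png; python3 -c "
from h import *
p,d=grab('side','s5.png')
cv2.imwrite('pics/s5c.png',cv2.resize(p[130:260,140:290,::-1],None,fx=4.5,fy=4.5,interpolation=cv2.INTER_CUBIC))"
```

```text
[0.6019 0.1289 0.1929] hd 2.3668 F [ 0.6  0.9 -3.3] T [-0.05 -0.01  0.03] 0.46042660345328973 8.55 j6 -0.7056144719968569
hub edge 4004 [0.0191 0.0237 0.0247] [-0.0226 -0.0225 -0.0223]
```

View pics/w5.png

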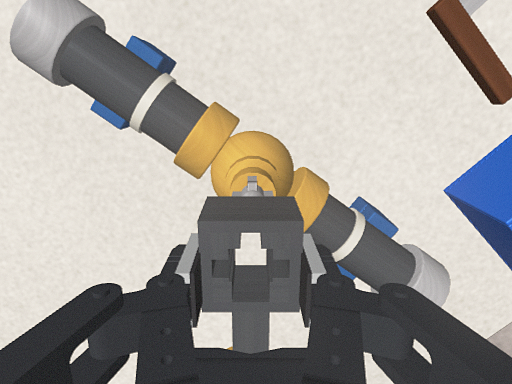

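View pics/s5c.png

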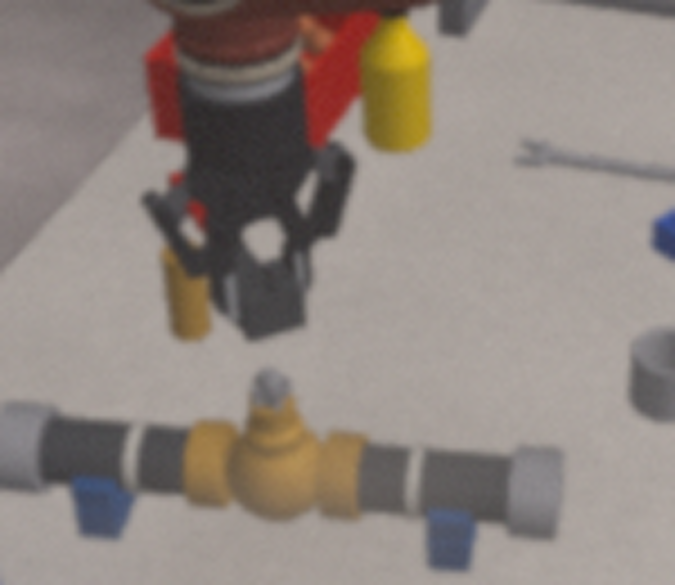

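play_rows --motion '[[0.8, [0.002, -0.001, -0.02], 0], [0.8, [0.002, -0.001, -0.04], 0], [0.8, [0.002, -0.001, -0.043], 0], [0.8, [0.002, -0.001, -0.043], 0], [0.8, [0.002, -0.001, -0.043], 0]]'

```text
time: 9.15
tool_pos: [0.605, 0.1272, 0.1516]
tool_rot: [0.653, -0.274, 0.652, 0.273]
contact_force: [-0.5, 1.0, -2.5]
gripper_width: 0.454
```

play_rows --motion '[[0.8, [0, 0, -0.001], 0], [0.8, [0, 0, -0.002], 0], [0.8, [0, 0, -0.003], 0], [0.8, [0, 0, -0.004], 0], [0.8, [0, 0, -0.005], 0]]'

```text
time: 9.65
tool_pos: [0.6045, 0.1277, 0.1453]
tool_rot: [0.652, -0.274, 0.652, 0.274]
contact_force: [0.2, -0.2, -3.0]
gripper_width: 0.457
```

```bash
python3 look.py w6.png; python3 -c "
from h import *
p,d=grab('side','s6.png')
cv2.imwrite('pics/s6c.png',cv2.resize(p[150:260,150:280,::-1],None,fx=5,fy=5,interpolation=cv2.INTER_CUBIC))
p,d=grab('top','t6.png')
cv2.imwrite('pics/t6c.png',cv2.resize(p[100:190,150:250,::-1],None,fx=5,fy=5,interpolation=cv2.INTER_CUBIC))"
```

```text
[0.6045 0.1277 0.1453] hd 2.3657 F [ 0.2 -0.2 -3. ] T [ 0.03  0.   -0.04] 0.45706241786412893 9.65 j6 -0.7071603994660619
hub edge 4017 [0.019  0.0233 0.0243] [-0.0232 -0.0231 -0.0229]
```

View pics/w6.png

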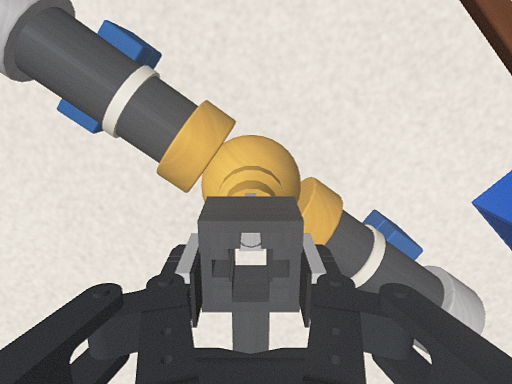

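View pics/s6c.png

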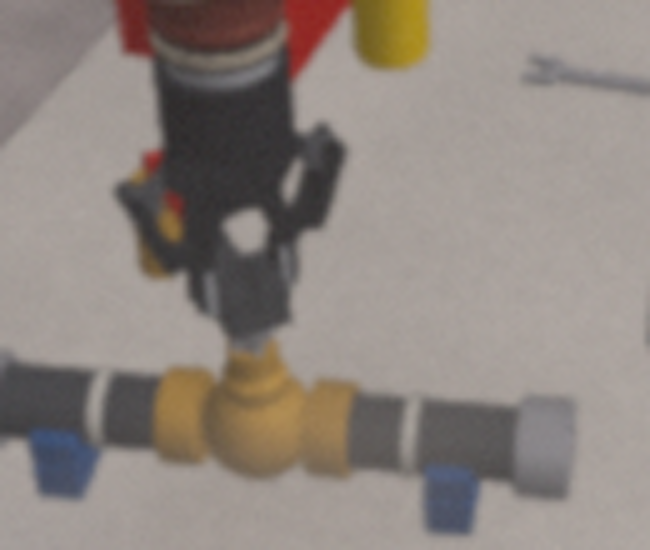

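play_rows --motion '[[0.8, [0, 0, -0.001], 0], [0.8, [0, 0, -0.002], 0], [0.8, [0, 0, -0.003], 0], [0.8, [0, 0, -0.003], 0]]'

```text
time: 10.2
tool_pos: [0.6043, 0.1276, 0.1421]
tool_rot: [0.652, -0.274, 0.652, 0.274]
contact_force: [0.5, -0.1, -1.7]
gripper_width: 0.459
```

play_rows --motion '[[0.8, [0, 0, -0.001], 0], [0.8, [0, 0, -0.002], 0], [0.8, [0, 0, -0.003], 0], [0.8, [0, 0, -0.003], 0]]'

```text
time: 10.6
tool_pos: [0.6043, 0.1276, 0.1391]
tool_rot: [0.652, -0.274, 0.652, 0.274]
contact_force: [-0.3, 0.6, -2.2]
gripper_width: 0.452
```

play_rows --motion '[[0.8, [0, 0, -0.001], 0], [0.8, [0, 0, -0.002], 0], [0.8, [0, 0, -0.003], 0], [0.8, [0, 0, -0.003], 0]]'

```text
time: 11.0
tool_pos: [0.6043, 0.1276, 0.1361]
tool_rot: [0.652, -0.274, 0.652, 0.274]
contact_force: [0.6, 0.5, -2.8]
gripper_width: 0.457
```

play_rows --motion '[[0.8, [0, 0, -0.001], 0], [0.8, [0, 0, -0.002], 0], [0.8, [0, 0, -0.003], 0], [0.8, [0, 0, -0.003], 0]]'

```text
time: 11.4
tool_pos: [0.6043, 0.1276, 0.1331]
tool_rot: [0.652, -0.274, 0.652, 0.274]
contact_force: [0.4, 0.8, -3.9]
gripper_width: 0.453
```

play_rows --motion '[[0.8, [0, 0, -0.001], 0], [0.8, [0, 0, -0.002], 0], [0.8, [0, 0, -0.003], 0], [0.8, [0, 0, -0.004], 0], [0.8, [0, 0, -0.004], 0]]'

```text
time: 11.9
tool_pos: [0.6044, 0.1276, 0.1291]
tool_rot: [0.652, -0.274, 0.652, 0.274]
contact_force: [0.5, 0.7, -4.0]
gripper_width: 0.459
```

play_rows --motion '[[0.8, [0, 0, -0.001], 0], [0.8, [0, 0, -0.002], 0], [0.8, [0, 0, -0.003], 0], [0.8, [0, 0, -0.004], 0], [0.8, [0, 0, -0.004], 0]]'

```text
time: 12.4
tool_pos: [0.6044, 0.1277, 0.1251]
tool_rot: [0.652, -0.274, 0.652, 0.274]
contact_force: [-0.4, 0.4, -2.5]
gripper_width: 0.459
```

play_rows --motion '[[0.8, [0, 0, -0.001], 0], [0.8, [0, 0, -0.002], 0], [0.8, [0, 0, -0.002], 0]]'

```text
time: 12.7
tool_pos: [0.6044, 0.1277, 0.1232]
tool_rot: [0.652, -0.274, 0.652, 0.274]
contact_force: [-0.5, 1.3, -3.0]
gripper_width: 0.452
```

play_rows --motion '[[0.8, [0, 0, -0.001], 0], [0.8, [0, 0, -0.001], 0]]'

```text
time: 12.9
tool_pos: [0.6044, 0.1277, 0.1222]
tool_rot: [0.652, -0.274, 0.652, 0.274]
contact_force: [-0.9, 1.6, -2.5]
gripper_width: 0.456
```

play_rows --motion '[[0.8, [0, 0, -0.001], 0], [0.8, [0, 0, -0.001], 0]]'

```text
time: 13.1
tool_pos: [0.6045, 0.1277, 0.1215]
tool_rot: [0.652, -0.274, 0.652, 0.274]
contact_force: [-2.3, 1.5, -1.0]
gripper_width: 0.456
```

Contact is starting; a millimetre more.

play_rows --motion '[[0.8, [0, 0, -0.0005], 0], [0.8, [0, 0, -0.001], 0], [0.8, [0, 0, -0.001], 0]]'

```text
time: 13.4
tool_pos: [0.6045, 0.1277, 0.1214]
tool_rot: [0.652, -0.274, 0.652, 0.274]
contact_force: [-4.5, 1.0, 4.5]
gripper_width: 0.453
```

play_rows --motion '[[0.8, [-0.0003, -0.0004, 0], -0.1], [0.8, [-0.0007, -0.0006, 0], -0.2], [0.8, [-0.001, -0.0008, 0], -0.3], [0.8, [-0.0013, -0.0009, 0], -0.4], [0.8, [-0.0013, -0.0009, 0], -0.4]]'

```text
time: 13.9
tool_pos: [0.6027, 0.1273, 0.1214]
tool_rot: [0.693, -0.138, 0.694, 0.139]
contact_force: [-6.3, 2.9, 5.0]
gripper_width: 0.458
```

```bash
python3 look.py w7.png; python3 -c "
from h import *
p,d=grab('top','t7.png')
cv2.imwrite('pics/t7c.png',cv2.resize(p[100:200,150:250,::-1],None,fx=5,fy=5,interpolation=cv2.INTER_CUBIC))"
```

```text
[0.6027 0.1273 0.1214] hd 1.9647 F [-6.3  2.9  5. ] T [0.49 1.11 0.08] 0.45778417881162603 13.9 j6 -0.3071618550513046
hub edge 4599 [0.0175 0.0235 0.0247] [-0.0232 -0.0231 -0.0229]
```

View pics/w7.png

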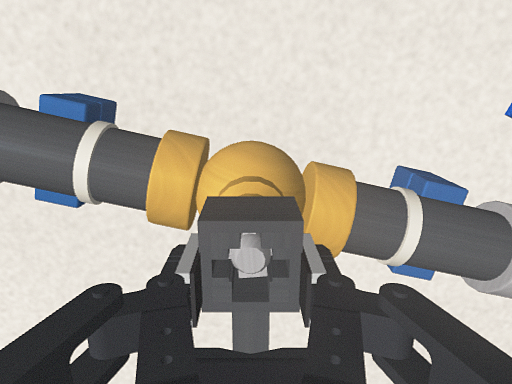

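play_rows --motion '[[0.8, [0.0005, -0.0002, 0], -0.05], [0.8, [0.0005, -0.0002, 0], -0.1], [0.8, [0.0005, -0.0003, 0], -0.15], [0.8, [0.0005, -0.0003, 0], -0.18], [0.8, [0.0005, -0.0003, 0], -0.18]]'

```text
time: 14.5
tool_pos: [0.6021, 0.1271, 0.1214]
tool_rot: [0.702, -0.076, 0.704, 0.077]
contact_force: [-10.7, 2.2, 7.7]
gripper_width: 0.455
```

```bash
python3 look.py w8.png
```

```text
[0.6021 0.1271 0.1214] hd 1.7864 F [-10.7   2.2   7.7] T [0.52 1.78 0.27] 0.4554818904168101 14.5 j6 -0.12923772167186992
hub edge 4606 [0.0175 0.0235 0.0247] [-0.0233 -0.0232 -0.023 ]
```

play_rows --motion '[[0.8, [0, 0, 0], -0.02], [0.8, [0, 0, 0], -0.04], [0.8, [0, 0, 0], -0.04]]'

```text
time: 14.85
tool_pos: [0.602, 0.1271, 0.1214]
tool_rot: [0.703, -0.062, 0.706, 0.062]
contact_force: [-11.2, 2.1, 8.1]
gripper_width: 0.455
```

```bash
python3 look.py w9.png
```

```text
[0.602  0.1271 0.1214] hd 1.7466 F [-11.2   2.1   8.1] T [0.47 1.86 0.34] 0.4548506454893047 14.85 j6 -0.08943914467362539
hub edge 4575 [0.0175 0.0235 0.0247] [-0.0234 -0.0233 -0.023 ]
```

play_rows --motion '[[0.8, [-0.0015, 0.0003, 0], -0.02], [0.8, [-0.0015, 0.0003, 0], -0.03], [0.8, [-0.0015, 0.0003, 0], -0.03]]'

```text
time: 15.2
tool_pos: [0.6018, 0.1271, 0.1214]
tool_rot: [0.705, -0.051, 0.706, 0.052]
contact_force: [-6.0, 2.2, 4.3]
gripper_width: 0.452
```

```bash
python3 look.py w10.png
```

```text
[0.6018 0.1271 0.1214] hd 1.7166 F [-6.   2.2  4.3] T [0.36 1.15 0.33] 0.4519042139812251 15.2 j6 -0.05888780129856689
hub edge 4579 [0.0175 0.0235 0.0247] [-0.0235 -0.0233 -0.0231]
```

play_rows --motion '[[0.8, [0, 0, 0], -0.02], [0.8, [0, 0, 0], -0.03], [0.8, [0, 0, 0], -0.03]]'

```text
time: 15.55
tool_pos: [0.6016, 0.1271, 0.1214]
tool_rot: [0.705, -0.041, 0.706, 0.041]
contact_force: [-6.4, 1.4, 6.1]
gripper_width: 0.455
```

```bash
python3 look.py w11.png
```

```text
[0.6016 0.1271 0.1214] hd 1.6867 F [-6.4  1.4  6.1] T [0.37 1.18 0.33] 0.45454861914810246 15.55 j6 -0.0289243279136111
hub edge 4592 [0.0175 0.0235 0.0247] [-0.0234 -0.0233 -0.0231]
```

play_rows --motion '[[0.8, [0, 0, 0], -0.01], [0.8, [0, 0, 0], -0.02], [0.8, [0, 0, 0], -0.02]]'

```text
time: 15.9
tool_pos: [0.6016, 0.1271, 0.1214]
tool_rot: [0.706, -0.034, 0.707, 0.034]
contact_force: [-6.8, 1.7, 5.3]
gripper_width: 0.456
```

```bash
python3 look.py w12.png
```

```text
[0.6016 0.1271 0.1214] hd 1.6667 F [-6.8  1.7  5.3] T [0.39 1.21 0.34] 0.4557470462729199 15.9 j6 -0.00891466067694377
hub edge 4581 [0.0175 0.0235 0.0246] [-0.0235 -0.0234 -0.0231]
```

play_rows --motion '[[0.8, [0, 0, 0], -0.01], [0.8, [0, 0, 0], -0.02], [0.8, [0, 0, 0], -0.02]]'

```text
time: 16.25
tool_pos: [0.6015, 0.1271, 0.1214]
tool_rot: [0.706, -0.027, 0.707, 0.027]
contact_force: [-7.4, 1.9, 5.8]
gripper_width: 0.455
```

```bash
python3 look.py w13.png
```

```text
[0.6015 0.1271 0.1214] hd 1.647 F [-7.4  1.9  5.8] T [0.35 1.28 0.42] 0.45487622902551833 16.25 j6 0.01079828329991888
hub edge 4591 [0.0175 0.0235 0.0246] [-0.0235 -0.0234 -0.0231]
```

View pics/w13.png

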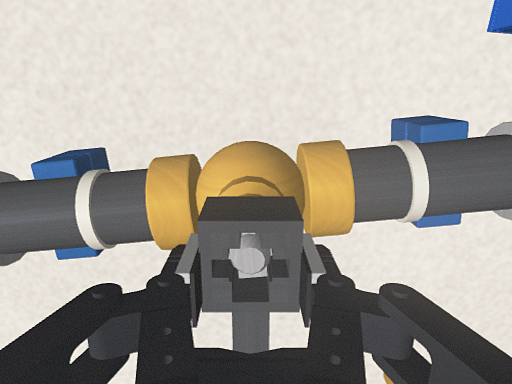

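play_rows --motion '[[0.8, [-0.0005, 0, 0], -0.01], [0.8, [-0.0005, 0, 0], -0.02], [0.8, [-0.0005, 0, 0], -0.02]]'

```text
time: 16.6
tool_pos: [0.6014, 0.1271, 0.1214]
tool_rot: [0.707, -0.02, 0.707, 0.02]
contact_force: [-6.3, 1.8, 4.8]
gripper_width: 0.454
```

```bash
python3 look.py w14.png
```

```text
[0.6014 0.1271 0.1214] hd 1.6281 F [-6.3  1.8  4.8] T [0.35 1.01 0.78] 0.453938380865852 16.6 j6 0.029946014866469552
hub edge 4576 [0.0175 0.0235 0.0246] [-0.0235 -0.0234 -0.0231]
```

play_rows --motion '[[0.8, [0, 0, 0], 0.05], [0.8, [0, 0, 0], 0.1], [0.8, [0, 0, 0], 0.1]]'

```text
time: 16.95
tool_pos: [0.6023, 0.1268, 0.1214]
tool_rot: [0.706, -0.055, 0.704, 0.055]
contact_force: [-1.8, 1.7, 2.7]
gripper_width: 0.458
```

```bash
python3 look.py w15.png;python3 - <<'E'
from h import *
p,d=grab('wrist');c=cam('wrist');P=cloud(d,c);im=p.reshape(-1,3).astype(int)
tp=np.array(state()['tool_pos'])[:2]
rel=P[:,:2]-[.6015,.130]
# pipe fit via mid-lines, gray, both sides
vv=np.mgrid[0:384,0:512][0].ravel()
th=.173
for it in range(2):
    e=np.array([np.cos(th),np.sin(th)]);f=np.array([-e[1],e[0]]);s=rel@e;w=rel@f
    m=(P[:,2]>.06)&(P[:,2]<.09)&(np.abs(w)<.03)&(np.abs(s)>.065)&(np.abs(s)<.14)&(im.max(1)-im.min(1)<30)
    # ridge: top-of-cylinder points
    m2=m&(P[:,2]>.0725)&(P[:,2]<.0765)
    pf=np.polyfit(s[m2],w[m2],1);th+=np.arctan(pf[0]);print(m2.sum(),pf,th,'(s<0,>0)',(s[m2]<0).sum(),(s[m2]>0).sum())
# hub back face top edge direction
K,R,t=c
e=None
hd=heading()
h=P[:,2]
yaw=hd-np.pi;e=np.array([np.cos(yaw),np.sin(yaw)]);f=np.array([-e[1],e[0]])
rl=P[:,:2]-tp;a=rl@e;w=rl@f
top=(h>.139)&(h<.15)&(np.abs(w)<.018)&(a<-.01)&(a>-.04)
ws=np.arange(-.017,.017,.002);ed=[a[top&(w>x)&(w<x+.002)].min() for x in ws]
print('edge slope rel heading',np.polyfit(ws,ed,1), 'square err deg',np.degrees(yaw-(th-np.pi/2)))
E
```

```text
[0.6023 0.1268 0.1214] hd 1.7256 F [-1.8  1.7  2.7] T [0.22 0.44 0.  ] 0.4578048408245782 16.95 j6 -0.0680988896369502
hub edge 4594 [0.0175 0.0235 0.0247] [-0.0233 -0.0233 -0.023 ]
6848 [0.00157897 0.00092027] 0.17457897077134069 (s<0,>0) 3357 3491
6849 [-9.85700354e-06  9.21407116e-04] 0.1745691137677962 (s<0,>0) 3358 3491
edge slope rel heading [ 0.00358585 -0.02344875] square err deg -1.1900225160420075
```

View pics/w15.png

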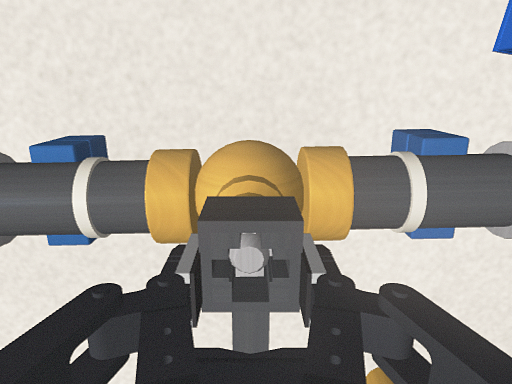

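play_rows --motion '[[0.3, [0, 0, 0], 0], [-0.2, [0, 0, 0], 0], [-0.6, [0, 0, 0], 0], [-1, [0, 0, 0], 0], [-1, [0, 0, 0], 0]]'

```text
time: 17.55
tool_pos: [0.6016, 0.1265, 0.12]
tool_rot: [0.705, -0.055, 0.705, 0.055]
contact_force: [-0.4, -0.4, -0.1]
gripper_width: 0.999
```

play_rows --motion '[[-1, [0, 0, 0.01], 0], [-1, [0, 0, 0.03], 0], [-1, [0, 0, 0.07], 0], [-1, [0, 0, 0.11], 0], [-1, [0, 0, 0.12], 0]]'

```text
time: 18.05
tool_pos: [0.6044, 0.127, 0.2478]
tool_rot: [0.709, -0.055, 0.701, 0.055]
contact_force: [0.2, 0.6, 0.8]
gripper_width: 1.001
```

```bash
python3 - <<'E'
from h import *
s=state();print(s['tool_pos'],heading(),s['contact_force'],s['time'],s['gripper_width'])
p,d=grab('wrist','w16.png');c=cam('wrist');P=cloud(d,c);im=p.reshape(-1,3).astype(int)
for o in ('lever_hub','lever_end'):
    print(o,[(np.round(r['at'],4).tolist(),round(r['score'],2)) for r in nets.landmark_of('wrist',o)[:2]])
ax=np.array([.602,.130])
yaw=-1.41;e=np.array([np.cos(yaw),np.sin(yaw)]);f=np.array([-e[1],e[0]])
rel=P[:,:2]-ax;s=rel@e;w=rel@f;h=P[:,2]
top=(h>.13)&(h<.15)&(np.abs(w)<.03)&(s>-.03)&(s<.17)
k=top&(np.abs(s)<.018)&(np.abs(w)<.019);print('hub top z',np.percentile(h[k],[20,50,80]),s[top].min(),s[top].max())
xs=[];ys=[]
for a in np.arange(.03,.15,.006):
    q=top&(s>a)&(s<a+.006)
    if q.sum()>20: xs.append(a+.003);ys.append((w[q].min()+w[q].max())/2)
pf=np.polyfit(xs,ys,1);print(len(xs),pf,'lever yaw',yaw+np.arctan(pf[0]),'square dev deg',np.degrees(yaw+np.arctan(pf[0])-(.1742-np.pi/2)))
red=top&(im[:,0]>1.8*im[:,1]);print('red z',np.median(h[red]),red.sum())
p,d=grab('side','s16.png')
cv2.imwrite('pics/s16c.png',cv2.resize(p[130:260,120:290,::-1],None,fx=4.5,fy=4.5,interpolation=cv2.INTER_CUBIC))
E
```

```text
[0.60435509 0.12698537 0.24775887] 1.7256821880987046 [0.17234658 0.56089186 0.84482406] 18.05 1.0010600098791607
lever_hub [([0.6056, 0.132, 0.1263], 0.97)]
lever_end [([0.6275, -0.0258, 0.1299], 0.59), ([0.6034, 0.1306, 0.1305], 0.21)]
hub top z [0.13769829 0.14422816 0.1450696 ] -0.019856960447332823 0.1535724034495371
20 [-0.00388193  0.00070994] lever yaw -1.41388191389994 square dev deg -0.9903911875247366
red z 0.14136735137741882 1957
```

View pics/w16.png

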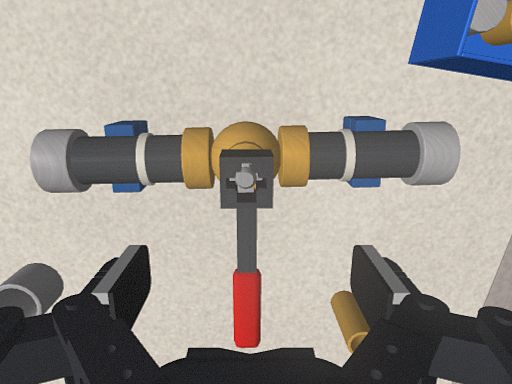

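View pics/s16c.png

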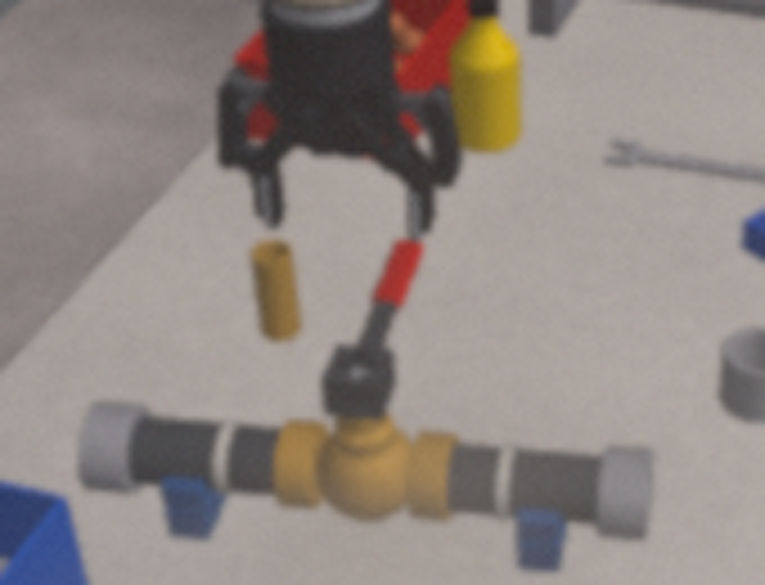

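```bash
python3 -c "
import cv2
a=cv2.imread('pics/w16.png');cv2.imwrite('pics/w16c.png',cv2.resize(a[140:220,205:290],None,fx=7,fy=7,interpolation=cv2.INTER_CUBIC))"
```

```text
(no output)
```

View pics/w16c.png

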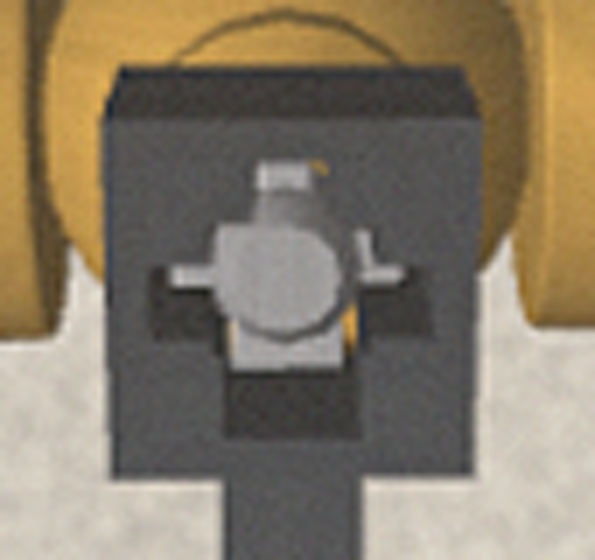

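```bash
python3 -c "
from h import *
print(workorder.job_done(),state()['time'])"
```

```text
the job is handed in; nothing more can be done
the job is handed in; nothing more can be done
```

The red-handled lever is fully home on the valve and turned to the shut stop. The gripper has let go and is clear above it, and I handed the job in at about 18 s.

- **Fitting:** I picked the dark steel lever over the two blue look-alikes and lined it up with the wide tooth, which pointed about 0.62 rad open. It slid on at the first try. The only contact I saw was a few newtons, at the seat.
- **Turning:** I turned it clockwise until the torque rose from about 0.33 to 0.78 N m at the stop. I then eased it back about 0.1 rad inside the spline play, where the torque fell to 0, so that it lies square.
- **Last checks:** The hub top is at about 0.1445 to 0.145 m, where 0.145 m is fully home. The lever is about 1° off square to the pipe. In the last close-up the wide tooth sits in the wide slot with clearance on both sides.
- **Disagreements:** With the lever held against the stop it stood about 5.5° past square, slightly more than the stated play. The final network reading for the hub's height was about 4 mm below what the depth showed; I went by the depth. Side force while turning reached about 11 N.
- **Not measured:** I did not re-measure the other objects. I saw no contact with them.

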